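# Register a drawer front against the drilling fence

## Task

Push the small oak-coloured drawer front along the bench until its long edge sits flush against the long aluminium fence and its short end is flush against the green stop (not the red one), ready for drilling. Nudge it with the fingertips only: it must stay flat on the bench, never picked up or tipped. Leave the glue bottle, knife and dowel tub where they are.

Things in the scene. Friction and masses are not known exactly. Their poses are not given: they have to be found in the camera images.
- drawer_front: loose oak-coloured drawer front, a flat board lying on the white bench, 100 mm (its x) by 150 mm (its y) by 18 mm thick, about 0.15 to 0.31 kg (it slides under a push of some 1 to 4 N), two black pencil crosses on top. Origin at the centre of its underside; z up. Its long edges run along its y axis. At the start its +x long edge roughly faces the fence (up to 0.35 rad askew), 30 to 80 mm short of it, between the two stops
- fence: straight aluminium fence fixed to the bench, 480 mm long (its y), 30 mm wide, 30 mm high. Origin at bench level, in the middle of its working face, which is the face towards the robot; its +x axis points from that face into the fence (away from the robot), y runs along the fence
- green_stop: green stop block fixed to the bench and against the fence's working face, 60 mm along the fence's x, 30 mm along the fence's y, 26 mm high, with a black thumb screw on top (to 36 mm). Origin at the centre of its underside, 30 mm out from the fence face and about 180 to 210 mm from the fence's middle; its axes are parallel to the fence's. It may be at either end (fence's +y or -y); the drawer front goes against its inner side, the one facing the fence's middle
- red_stop: red stop block, same shape as the green one, fixed near the other end of the fence; not wanted for this job
- glue_bottle: bystander: loose white bottle with orange cap standing upright, 60 mm diameter, 150 mm high; origin at the centre of its underside
- knife: bystander: loose blue-handled utility knife, 148 mm long (its x), 24 mm wide, 18 mm high, lying beyond the fence; origin on the bench near its middle
- dowel_tub: bystander: loose white open tub of wooden dowels, 120 x 120 x 60 mm high; origin at the centre of its underside
Mind the look-alikes: they are no part of the job. There is more than one size of the drawer_front; the one meant has the size given above.

How it is judged:
At the end, for the whole second after the job is handed in: the drawer front lies flat and at rest on the bench between the stops, its long edge within 3 mm of the fence face at the middle and parallel to it within 0.025 rad, its end within 3 mm of the green stop's inner side (x of drawer_front in the frame of fence between -0.053 and -0.047 m and angle between the y axis of drawer_front and the y axis of fence, either way round below 0.025 rad and y of drawer_front in the frame of green_stop between -0.093 and 0.093 m and y of drawer_front in the frame of fence between -0.14 and 0.14 m and height (world z) of drawer_front below 0.004 m and angle between drawer_front's own z axis and vertical below 0.05 rad and linear speed of drawer_front below 0.01 m/s); the robot touches nothing.
It fails at once if the drawer front is lifted off the bench or tipped (height (world z) of drawer_front above 0.01 m or angle between drawer_front's own z axis and vertical above 0.2 rad).
It fails at once if a bystander is shifted by more than 25 mm or the bottle is knocked over (distance of any of glue_bottle, knife, dowel_tub from where it was at the start of the episode above 0.025 m or angle between glue_bottle's own z axis and vertical above 0.5 rad).
It also fails if it takes over 64 s, if anything falls off the work surface, if the arm or the gripper's body presses on something with over 40 N, if the wrist force passes 120 N, or if a joint passes its speed limit or range.

## Robot

A 6-joint arm with a two-finger parallel gripper is mounted at the origin on the work surface. World frame = base frame: x ahead of the robot, y to its left, z up, the work surface at z = 0. Lengths are in m, angles in rad, forces in N, time in s.
With the tool pointing down it reaches from about 0.325 to 0.875 m from the base axis. Payload 4.4 kg.
Tool frame: the origin (TCP) lies on the front face of the gripper's body, between the roots of the fingers; the fingertips stand 73 mm ahead of it and the grasp point (between the pads) lies 54 mm ahead of it; y points along the fingers, z is the direction in which the jaws open and shut, and the axes are right-handed (so a half turn about y gives the same grasp; the last joint's range is limited). The gripper opens to 85 mm and grips with 20 to 120 N. Pads are 22 mm wide; open, the fingers measure 114 mm over their backs; the gripper's body (76 mm by 85 mm) begins 54 mm behind the grasp point. The pads swing forward as they close: fully open they stand 13 mm farther back than shut.
Start: joints at [-1.365, 0.207, 1.542, -0, 1.393, -0.15], TCP at [0.201, -0.539, 0.304] pointing down, gripper open.
Joint ranges: [-2.73, 2.73], [-0.86, 2.22], [0.23, 2.46], [-1.11, 4.25], [0.08, 2.63], [-2.82, 2.82]. Speed limits (rad/s): [2.79, 2.79, 3.14, 3.14, 3.14, 3.14].

## Interface

Orientations are given as a unit quaternion [x, y, z, w].
In Python, from rig import manip, capture, calibration gives the robot as it stands.
- The arm moves only by the tool jog_arm, never from a script. Its argument "deltas" is one flat list of numbers, 4 for each row, row after row: the shift along the tool's x, y, z in cm, then the turn about the tool's y in rad. A call has 1 to 20 rows; each row shifts and turns the commanded pose from where the row before left it, along the tool's axes as they then stand; what a row does not reach is not made up. A row lasts 1/12 s, in which the tool goes at most 41.7 mm and 7.16 degrees, less where a joint would pass 70% of its speed; a pose out of reach is approached as far as the arm can. A call is refused whole if a number of a shift passes 4.17 or a number of a turn 0.125, either way. A call with a gripper value outside its range is refused whole. "claw" is the opening, from 0 (shut) to 1 (fully open), set as the call begins (left out, the last holds). The fingers move at their own pace and stop on an object; the grip force is fixed at half the most. Time passes only in rows, so rows that do not move let the fingers close. It gives the time, the measured TCP pose, the force and the opening at its end, in the units of the state.
- manip.state(): the state, without advancing time (a new reading comes with each control period).
- capture(name): name is "side" or "top"; returns the picture (400x640x3 uint8, blue, green, red); there is no depth.
- calibration(name): a dict with "camera_matrix" (3x3 intrinsics, pixels), "R" (3x3) and "t" (3): a world point X has camera coordinates R X + t. Camera axes: x right, y down, z forward; pixel columns grow to the right and rows downward; lengths in m; the calibration is good to about 2 mm. A picture is of the moment at which its call begins. calibration takes no time and is no camera call.
- manip.hand_in(): hands the job in, once; it reports no verdict.
The state is a dict: "clock": time; "qpos": joint angles; "qd": joint speeds; "joint_torque": joint torques, N m; "tcp_pos": TCP position; "eef_rot": TCP orientation; "contact_force": force on the tool from outside, world axes, zero at the start; "torque": the same for the moment, N m; "opening": finger opening in m.
Only numpy, scipy, OpenCV 4.12 (cv2) and the standard library are available. Lean on these libraries where they do the work, as an engineer would, in place of code of your own. Each camera call takes 0.05 s, during which the arm holds its last target.

## Working session

There is one attempt and no reset: what is moved stays moved. The work goes in short steps, Python scripts to look and compute and a tool call to move; the robot and the scene stay as the last step left them, time stands still between calls to the robot, and variables do not carry over. Pictures are saved under pics/ and viewed, and the job is handed in when it is done.

Besides the shell and the picture viewer there is one more tool, called in YAML: its name, and indented under it one key for each argument. jog_arm: Moves the arm, as the interface text tells. Its arguments: {"type":"object","properties":{"deltas":{"type":"array","items":{"type":"number"}},"claw":{"type":"number"}},"required":["deltas"]}

```bash
mkdir -p pics; python3 - <<'E'
from rig import manip, capture, calibration
import cv2
for n in("side","top"):
    cv2.imwrite(f"pics/{n}0.png",capture(n)); c=calibration(n); print(n,c)
print(manip.state())
E
```

```text
side {'camera_matrix': array([[432.04297604,   0.        , 317.8570473 ],
       [  0.        , 432.04297604, 199.92661513],
       [  0.        ,   0.        ,   1.        ]]), 'R': array([[-0.99145846, -0.12836661,  0.02306796],
       [-0.08993727,  0.54482214, -0.83371465],
       [ 0.09445319, -0.82866811, -0.55171347]]), 't': array([0.53582471, 0.08875588, 0.89080276])}
top {'camera_matrix': array([[452.86294308,   0.        , 315.10807418],
       [  0.        , 452.86294308, 196.56568587],
       [  0.        ,   0.        ,   1.        ]]), 'R': array([[ 0.01929479, -0.99967962,  0.01638215],
       [-0.99047092, -0.02134668, -0.13605761],
       [ 0.13636373, -0.01360084, -0.99056547]]), 't': array([-0.02310997,  0.53198378,  0.99259454])}
{'clock': 0.1, 'qpos': array([-1.36451663e+00,  2.07352109e-01,  1.54280216e+00,  5.27998997e-06,
        1.39348500e+00, -1.50497730e-01]), 'qd': array([ 0.00123508, -0.00207776, -0.00357659,  0.00016326,  0.00057563,
        0.00230585]), 'joint_torque': array([-1.35817254e-05, -3.84093761e+01, -2.92550504e+01, -1.19801462e-04,
        4.86150777e-03, -9.68184935e-06]), 'tcp_pos': array([ 0.2007055 , -0.53827396,  0.30283611]), 'eef_rot': array([-0.12548987,  0.69660867, -0.69516196,  0.12545318]), 'contact_force': array([-0.66571084, -0.21334764,  0.20361032]), 'torque': array([-0.00251751,  0.03225194, -0.01211536]), 'opening': 0.08566486790438116}
```

View pics/top0.png

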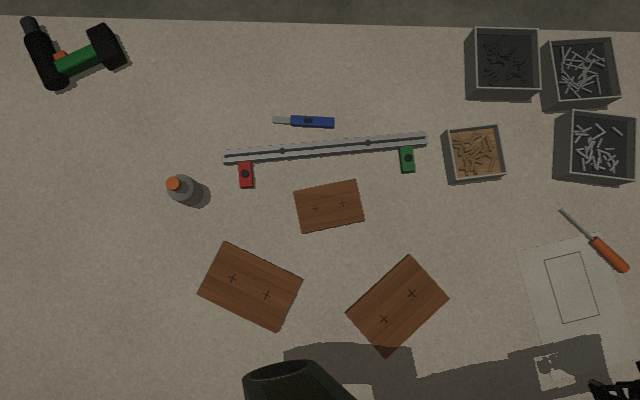

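View pics/side0.png

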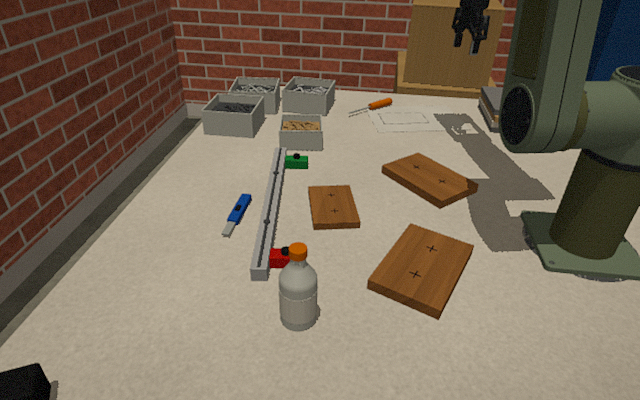

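Boards in the top view: (329,206) small and between the stops, (250,286) larger, (397,305) larger. I take the one at (329,206). The green stop is at (407,158), the red at (246,174). Next I measure and crop.

```bash
cat > h.py <<'E'
from rig import manip, capture, calibration
import cv2, numpy as np
def ray(n,uv,z):
    c=calibration(n); K=c["camera_matrix"];R=c["R"];t=c["t"]
    uv=np.atleast_2d(np.array(uv,float))
    d=(np.linalg.inv(K)@np.c_[uv,np.ones(len(uv))].T).T@R
    o=-R.T@t
    return (o+d*((z-o[2])/d[:,2])[:,None])
def big(mask,i=0):
    cs,_=cv2.findContours(mask.astype(np.uint8),cv2.RETR_EXTERNAL,cv2.CHAIN_APPROX_NONE)
    return sorted(cs,key=cv2.contourArea)[::-1]
def hsv(im): return cv2.cvtColor(im,cv2.COLOR_BGR2HSV)
E
python3 - <<'E'
from h import *
im=cv2.imread("pics/top0.png"); H=hsv(im)
for p in[(206,329),(286,250),(158,407),(170,246),(150,300),(215,300),(240,300)]: print(p,H[p])
m=(H[...,0]<16)&(H[...,1]>110)&(H[...,2]>40)
for c in big(m)[:4]:
    if cv2.contourArea(c)<800: continue
    w=ray("top",c[:,0,:],0.018)[:,:2].astype(np.float32)
    print(cv2.contourArea(c),cv2.minAreaRect(c)[0],"world rect",cv2.minAreaRect(w*1000), cv2.boxPoints(cv2.minAreaRect(w*1000)).round(0).tolist())
g=(H[...,0]>45)&(H[...,0]<85)&(H[...,1]>120)
for c in big(g)[:3]:
    if cv2.contourArea(c)<40: continue
    w=ray("top",c[:,0,:],0.026)[:,:2].astype(np.float32)
    print("green",cv2.boundingRect(c),cv2.minAreaRect(w*1000),cv2.boxPoints(cv2.minAreaRect(w*1000)).round(0).tolist())
crop=cv2.resize(im[110:260,200:460],None,fx=3,fy=3,interpolation=cv2.INTER_CUBIC)
cv2.imwrite("pics/crop0.png",crop)
E
```

```text
(206, 329) [ 13 143  84]
(286, 250) [ 13 154  88]
(158, 407) [30 38 34]
(170, 246) [ 7 74 45]
(150, 300) [10 17 46]
(215, 300) [ 13 141  85]
(240, 300) [ 19  45 124]
5226.5 (396.6244812011719, 306.014404296875) world rect ((292.4481506347656, -201.05331420898438), (133.8277130126953, 199.2516326904297), 42.643165588378906) [[176.0, -173.0], [311.0, -320.0], [409.0, -229.0], [274.0, -82.0]]
5207.5 (249.4000244140625, 286.20001220703125) world rect ((328.8263854980469, 131.34909057617188), (199.10203552246094, 133.20957946777344), 65.26333618164062) [[227.0, 69.0], [348.0, 13.0], [431.0, 194.0], [310.0, 250.0]]
2620.5 (328.5146179199219, 205.44432067871094) world rect ((515.1719970703125, -44.124534606933594), (99.63975524902344, 148.0629425048828), 13.039448738098145) [[450.0, 17.0], [483.0, -127.0], [580.0, -105.0], [547.0, 39.0]]
green (54, 44, 46, 33) ((844.3582763671875, 560.6942138671875), (52.533321380615234, 98.92562866210938), 28.109148025512695) [[798.0, 592.0], [844.0, 505.0], [891.0, 529.0], [844.0, 617.0]]
```

View pics/crop0.png

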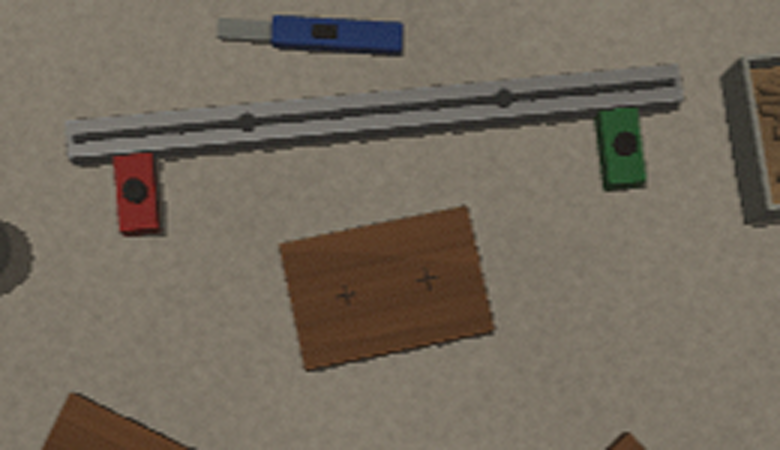

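The crop shows the single small board (99.6×148 mm measured) between the red (crop 135,190) and green (crop 620,150) stops. Next come the fence edge and the stop's inner side.

```bash
python3 - <<'E'
from h import *
im=cv2.imread("pics/top0.png"); H=hsv(im)
for u in (270,330,380):
    print(u,[(v,)+tuple(int(x) for x in im[v,u]) for v in range(132,166)])
print([(u,)+tuple(int(x) for x in H[168,u]) for u in range(394,420)])
print([(v,)+tuple(int(x) for x in H[v,403]) for v in range(138,178)])
print([ (u,)+tuple(int(x) for x in im[152,u]) for u in range(218,232)],[ (u,)+tuple(int(x) for x in im[138,u]) for u in range(418,434)])
E
```

```text
270 [(132, 107, 123, 132), (133, 109, 123, 133), (134, 105, 120, 128), (135, 107, 122, 129), (136, 110, 123, 132), (137, 108, 124, 132), (138, 107, 123, 130), (139, 102, 116, 123), (140, 104, 118, 126), (141, 105, 120, 128), (142, 108, 122, 130), (143, 106, 120, 129), (144, 106, 119, 128), (145, 75, 84, 91), (146, 109, 115, 118), (147, 111, 117, 119), (148, 112, 118, 120), (149, 113, 119, 122), (150, 80, 83, 86), (151, 41, 47, 47), (152, 40, 42, 44), (153, 93, 98, 99), (154, 112, 118, 120), (155, 115, 122, 124), (156, 114, 118, 122), (157, 122, 126, 129), (158, 47, 51, 52), (159, 39, 44, 47), (160, 40, 42, 46), (161, 55, 63, 67), (162, 104, 118, 127), (163, 103, 116, 126), (164, 104, 117, 127), (165, 108, 121, 131)]
330 [(132, 105, 118, 125), (133, 104, 118, 125), (134, 101, 113, 122), (135, 101, 115, 123), (136, 100, 115, 123), (137, 103, 115, 124), (138, 99, 114, 122), (139, 106, 120, 128), (140, 108, 117, 120), (141, 104, 108, 112), (142, 105, 110, 112), (143, 110, 114, 117), (144, 111, 115, 120), (145, 44, 47, 49), (146, 43, 44, 47), (147, 46, 48, 50), (148, 106, 111, 114), (149,
[... 2336 characters left out ...]
1), (175, 18, 45, 126), (176, 20, 49, 129), (177, 21, 47, 131)]
[(218, 101, 114, 123), (219, 104, 118, 125), (220, 106, 120, 129), (221, 108, 119, 127), (222, 111, 119, 121), (223, 112, 118, 121), (224, 113, 118, 121), (225, 115, 120, 122), (226, 115, 121, 123), (227, 115, 120, 124), (228, 117, 123, 125), (229, 112, 117, 120), (230, 113, 119, 123), (231, 113, 119, 121)] [(418, 36, 39, 40), (419, 39, 43, 44), (420, 38, 42, 43), (421, 39, 42, 42), (422, 32, 36, 36), (423, 33, 35, 37), (424, 51, 53, 56), (425, 83, 88, 88), (426, 100, 107, 109), (427, 99, 110, 116), (428, 105, 121, 129), (429, 107, 122, 130), (430, 109, 124, 132), (431, 106, 120, 128), (432, 105, 117, 127), (433, 101, 116, 124)]
```

```bash
cat >> h.py <<'E'
def fence(im):
    """top edge (z=.03) and foot (z=0) of working face, top view; excludes stop columns"""
    g=cv2.cvtColor(im,cv2.COLOR_BGR2GRAY).astype(float)
    T=[];B=[]
    for u in list(range(262,396)):
        v0=155.5-(u-270)*(10.0/110)+2.5  # approx top edge
        col=g[:,u]
        v=int(v0)-3
        while not(col[v]>=80>col[v+1]) and v<175: v+=1
        T.append((u,v+(col[v]-80)/(col[v]-col[v+1])))
        w=v+1
        while not(col[w]<80<=col[w+1]): w+=1
        B.append((u,w+(80-col[w])/(col[w+1]-col[w])))
    return np.array(T),np.array(B)
def lfit(p):
    vx,vy,x,y=cv2.fitLine(p.astype(np.float32),cv2.DIST_HUBER,0,1e-4,1e-4).ravel()
    return np.array([x,y]),np.array([vx,vy])
E
python3 - <<'E'
from h import *
im=cv2.imread("pics/top0.png"); H=hsv(im)
T,B=fence(im)
for P,z in((T,.03),(B,0)):
    w=ray("top",P,z)[:,:2]; c,d=lfit(w); 
    if d[1]<0:d=-d
    n=np.array([d[1],-d[0]]); print("pt",c,"dir",d,"yaw",np.arctan2(-d[0],d[1]),"n.c",n@c, "res",np.abs((w-c)@n).max())
g=(H[...,0]>45)&(H[...,0]<85)&(H[...,1]>80)&(H[...,2]>60); g[:,:380]=0;g[:,430:]=0
c=big(g)[0]; w=ray("top",c[:,0,:],.026)[:,:2].astype(np.float32)*1000
print("green",cv2.minAreaRect(w),cv2.boxPoints(cv2.minAreaRect(w)).round(1).tolist())
# same in side view
s=cv2.imread("pics/side0.png")
cv2.imwrite("pics/sidecrop0.png",cv2.resize(s[130:290,220:400],None,fx=4,fy=3.75)[:600,:])
E
```

```text
pt [ 0.6377006  -0.04161928] dir [-0.11929958  0.9928583 ] yaw 0.1195844 n.c 0.62818116 res 0.0007583612739598644
pt [ 0.63591385 -0.04302374] dir [-0.11882945  0.9929147 ] yaw 0.1191109 n.c 0.62629575 res 0.0018467043945576014
green ((629.06787109375, -224.81430053710938), (57.90503692626953, 29.601619720458984), 5.656783103942871) [[598.7999877929688, -212.89999389648438], [601.7000122070312, -242.39999389648438], [659.2999877929688, -236.6999969482422], [656.4000244140625, -207.1999969482422]]
```

View pics/sidecrop0.png

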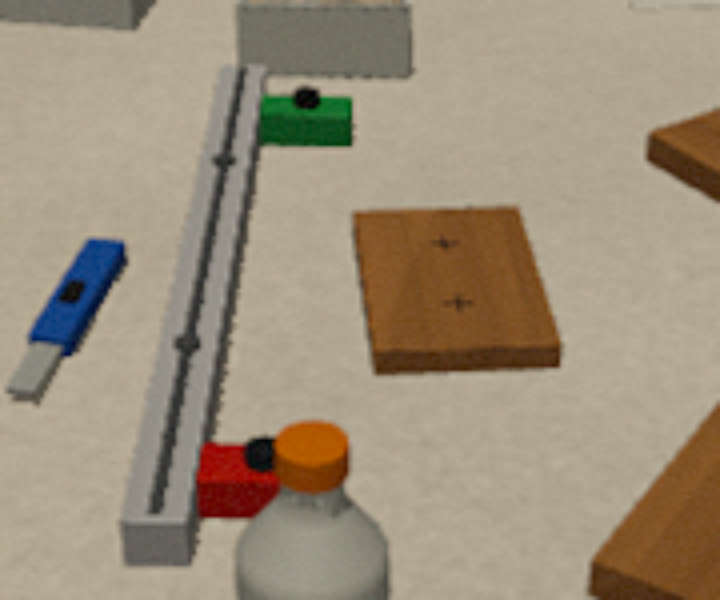

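```bash
cat >> h.py <<'E'
from scipy.spatial.transform import Rotation as Ro
n=np.array([.9929,.1192,0]); d=np.array([-.1192,.9929,0])
def st():
    s=manip.state(); R=Ro.from_quat(s["eef_rot"]).as_matrix(); p=s["tcp_pos"]
    print("t %.2f tcp"%s["clock"],p.round(4),"p,s,z",(n@p).round(4),(d@p).round(4),p[2].round(4),"F(n,d,z)",(n@s["contact_force"]).round(1),(d@s["contact_force"]).round(1),s["contact_force"][2].round(1),"open",round(s["opening"],4))
    return s,R,p
def to(P,S,Z,ztool):
    """needed turn about tool y so tool z -> ztool or -ztool; shift in CURRENT tool axes, cm"""
    s,R,p=st(); g=P*n+S*d+np.array([0,0,Z]); best=[]
    for sg in(1,-1):
        l=R.T@(sg*ztool); best.append(np.arctan2(l[0],l[2]))
    print("turns",np.round(best,3),"shift now-axes cm",(R.T@(g-p)*100).round(2))
    for a in best:
        R2=R@Ro.from_euler('y',a).as_matrix(); print(" after turn",round(a,3),(R2.T@(g-p)*100).round(2),"zaxis",R2[:,2].round(3),"x",R2[:,0].round(3))
E
python3 - <<'E'
from h import *
s,R,p=st(); print(R.round(3))
to(.415,-.105,.2,d)
E
```

```text
t 0.10 tcp [ 0.2007 -0.5383  0.3028] p,s,z 0.1351 -0.5584 0.3028 F(n,d,z) -0.7 -0.1 0.2 open 0.0857
[[-0.937 -0.     0.349]
 [-0.349  0.002 -0.937]
 [-0.    -1.    -0.002]]
t 0.10 tcp [ 0.2007 -0.5383  0.3028] p,s,z 0.1351 -0.5584 0.3028 F(n,d,z) -0.7 -0.1 0.2 open 0.0857
turns [-2.904  0.237] shift now-axes cm [-37.86  10.37 -37.46]
 after turn -2.904 [27.99 10.37 45.31] zaxis [-0.119  0.993  0.002] x [ 0.993  0.119 -0.   ]
 after turn 0.237 [-27.99  10.37 -45.31] zaxis [ 0.119 -0.993 -0.002] x [-0.993 -0.119  0.   ]
```

jog_arm:
  deltas: [0, 0, 0, 0.118, 0, 0, 0, 0.119, -1, 0, -1.6, 0, -2, 0, -3.2, 0, -2, 0, -3.2, 0, -2, 0, -3.2, 0, -2, 0, -3.2, 0, -2, 0, -3.2, 0, -2, 0, -3.2, 0, -2, 0, -3.2, 0, -2, 0, -3.2, 0, -2, 0, -3.2, 0, -2, 0, -3.2, 0, -2, 0, -3.2, 0, -2, 0, -3.2, 0, -2, 0, -3.3, 0, -1.5, 0, -2.5, 0, -1.5, 0, -2.7, 0, 0, 0, 0, 0, 0, 0, 0, 0]
  claw: 1

```text
clock: 1.77
tcp_pos: [0.4406, -0.0201, 0.3034]
eef_rot: [-0.044, 0.706, -0.706, 0.043]
contact_force: [-0.2, -0.4, -0.1]
opening: 0.0852
```

```bash
python3 - <<'E'
from h import *
to(.415,-.105,.068,d)
E
```

```text
t 1.77 tcp [ 0.4406 -0.0201  0.3034] p,s,z 0.4351 -0.0724 0.3034 F(n,d,z) -0.3 -0.3 -0.1 open 0.0852
turns [-3.137  0.004] shift now-axes cm [ 1.99 23.54  3.25]
 after turn -3.137 [-1.98 23.54 -3.26] zaxis [-0.119  0.993  0.   ] x [ 0.993  0.119 -0.001]
 after turn 0.004 [ 1.98 23.54  3.26] zaxis [ 0.119 -0.993 -0.   ] x [-0.993 -0.119  0.001]
```

jog_arm:
  deltas: [1, 2, 1.6, 0.004, 1, 2, 1.6, 0, 0, 3, 0, 0, 0, 3, 0, 0, 0, 3, 0, 0, 0, 3, 0, 0, 0, 2.5, 0, 0, 0, 2, 0, 0, 0, 1, 0, 0, 0, 0, 0, 0, 0, 0, 0, 0, 0, 0, 0, 0]

```text
clock: 2.77
tcp_pos: [0.4256, -0.0563, 0.0901]
eef_rot: [0.04, -0.706, 0.706, -0.042]
contact_force: [-0.5, 0.0, -0.1]
opening: 0.0852
```

```bash
python3 - <<'E'
from h import *
cv2.imwrite("pics/side1.png",capture("side"));cv2.imwrite("pics/top1.png",capture("top"))
to(.415,-.105,.068,d)
a=cv2.imread("pics/side1.png")[130:330,200:480]
cv2.imwrite("pics/side1c.png",cv2.resize(a,None,fx=2.8,fy=2.8))
E
```

```text
t 2.87 tcp [ 0.4259 -0.0561  0.0904] p,s,z 0.4162 -0.1065 0.0904 F(n,d,z) 0.4 -0.5 1.0 open 0.0856
turns [ 3.138 -0.004] shift now-axes cm [ 0.12  2.24 -0.15]
 after turn 3.138 [-0.12  2.24  0.15] zaxis [-0.119  0.993 -0.002] x [0.993 0.119 0.003]
 after turn -0.004 [ 0.12  2.24 -0.15] zaxis [ 0.119 -0.993  0.002] x [-0.993 -0.119 -0.003]
```

View pics/side1c.png

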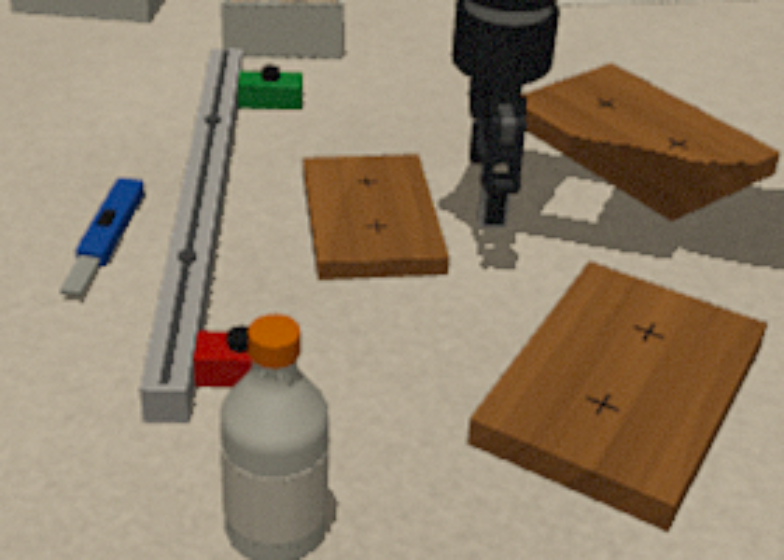

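Fingers (crop 495,210) are clear behind the board's near edge. Lower, then push towards the fence.

jog_arm:
  deltas: [0, 1.2, 0, 0, 0, 1, 0, 0, 0, 0, 0, 0, -0.6, 0, 0, 0, -0.6, 0, 0, 0, -0.5, 0, 0, 0, -0.5, 0, 0, 0, -0.5, 0, 0, 0, -0.5, 0, 0, 0, -0.5, 0, 0, 0, -0.5, 0, 0, 0, -0.5, 0, 0, 0, -0.5, 0, 0, 0, -0.5, 0, 0, 0, -0.5, 0, 0, 0, -0.5, 0, 0, 0, -0.5, 0, 0, 0, -0.5, 0, 0, 0, -0.3, 0, 0, 0, 0, 0, 0, 0]

```text
clock: 4.53
tcp_pos: [0.5051, -0.0464, 0.0671]
eef_rot: [0.04, -0.706, 0.706, -0.041]
contact_force: [0.3, 0.5, -0.3]
opening: 0.0851
```

```bash
cat >> h.py <<'E'
def board(im):
    H=hsv(im); m=(H[...,0]<16)&(H[...,1]>110)&(H[...,2]>40); m[:150]=0; m[260:]=0
    c=big(m)[0]; w=(ray("top",c[:,0,:],0.018)[:,:2]*1000).astype(np.float32)
    r=cv2.minAreaRect(w); b=cv2.boxPoints(r)
    q=np.c_[b@n[:2],b@d[:2]]
    print("board corners p,s mm",q.round(1).tolist(),"size",np.round(r[1],1),"centre",q.mean(0).round(1))
E
python3 - <<'E'
from h import *
a=capture("top");cv2.imwrite("pics/top2.png",a); st(); board(a)
cv2.imwrite("pics/top2c.png",cv2.resize(a[110:260,200:460],None,fx=3,fy=3))
E
```

```text
t 4.58 tcp [ 0.5048 -0.0463  0.0671] p,s,z 0.4957 -0.1062 0.0671 F(n,d,z) 0.4 -1.5 0.6 open 0.0853
board corners p,s mm [[410.1, 165.8], [399.5, 60.2], [439.9, 56.1], [450.5, 161.8]] size [ 40.6 106.2] centre [425. 111.]
```

View pics/top2c.png

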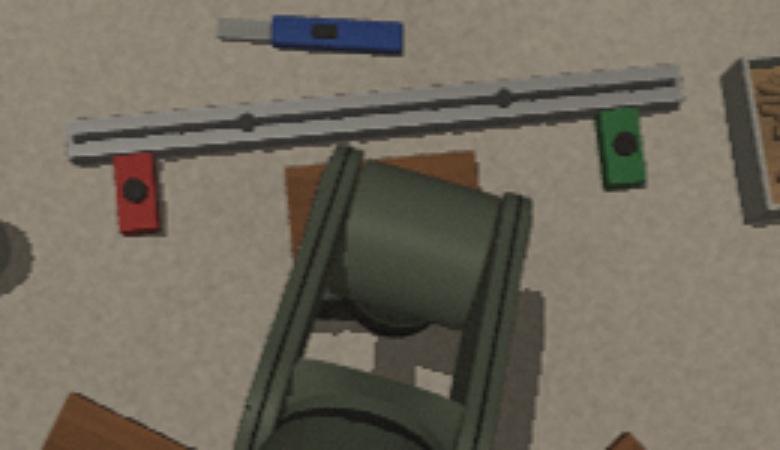

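jog_arm:
  deltas: [-0.4, 0, 0, 0, -0.4, 0, 0, 0, -0.4, 0, 0, 0, -0.3, 0, 0, 0, -0.2, 0, 0, 0, 0, 0, 0, 0]

```text
clock: 5.08
tcp_pos: [0.5217, -0.0444, 0.067]
eef_rot: [0.041, -0.706, 0.706, -0.041]
contact_force: [0.1, 0.2, -0.3]
opening: 0.0852
```

```bash
python3 - <<'E'
from h import *
a=capture("top");b=capture("side"); st()
# front (far) edge of board in top view: brown columns
H=hsv(a); m=(H[...,0]<16)&(H[...,1]>110)&(H[...,2]>40)
P=[]
for u in list(range(299,309))+list(range(322,354)):
    v=np.where(m[140:185,u])[0]
    if len(v): P.append((u,140+v[0]-.5))
w=ray("top",P,.018); print("far edge p",(w@n).round(4)[[0,5,12,20,-5,-1]],(w@d).round(3)[[0,-1]], "polyfit slope",np.polyfit(w@d,w@n,1).round(4))
cv2.imwrite("pics/3.png",np.vstack([cv2.resize(a[120:220,200:460],None,fx=2.6,fy=2.6),cv2.resize(b[130:260,220:480],None,fx=2.6,fy=2.6)]))
E
```

```text
t 5.18 tcp [ 0.5213 -0.0444  0.067 ] p,s,z 0.5123 -0.1062 0.067 F(n,d,z) -0.5 0.0 0.1 open 0.0855
far edge p [0.6227 0.624  0.6235 0.6217 0.6234 0.6225] [-0.048 -0.175] polyfit slope [0.0093 0.6243]
```

View pics/3.png

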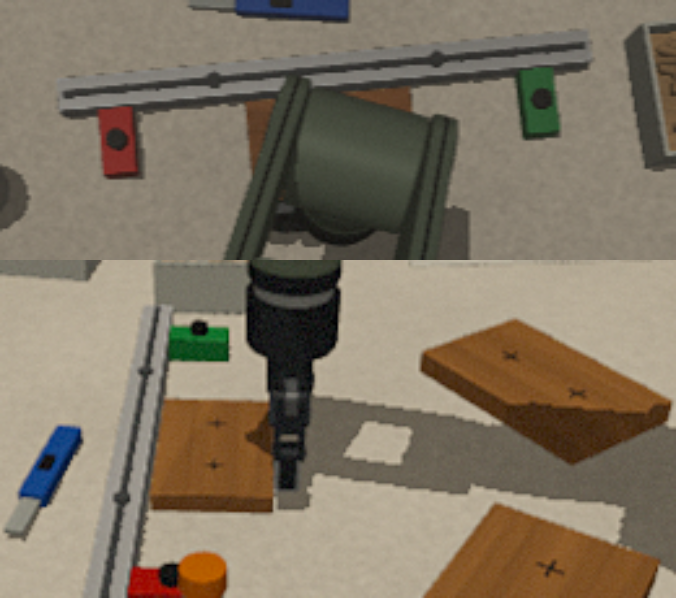

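Gap to the fence is about 4 mm and parallel. Back off, raise, and go to the free end.

jog_arm:
  deltas: [1, 0, 0, 0, 1, -1, 0, 0, 0, -3, 0, 0, 0, -3, 0, 0, 0, -2, 0, 0, 0, 0, 0, 0]
  claw: 1

```text
clock: 5.68
tcp_pos: [0.5035, -0.0475, 0.1617]
eef_rot: [0.038, -0.705, 0.707, -0.044]
contact_force: [1.6, -0.5, 0.4]
opening: 0.0853
```

```bash
python3 - <<'E'
from h import *
a=capture("top"); s,_,_=st(); print(s["qpos"].round(3))
to(.573,-.006,.12,n)
cv2.imwrite("pics/4.png",cv2.resize(a[110:260,200:460],None,fx=3,fy=3))
E
```

```text
t 5.73 tcp [ 0.5023 -0.0472  0.1595] p,s,z 0.4931 -0.1067 0.1595 F(n,d,z) -0.4 -0.4 -0.6 open 0.0857
[-0.265  0.228  1.845 -0.     1.062  1.19 ]
t 5.73 tcp [ 0.5023 -0.0472  0.1595] p,s,z 0.4931 -0.1067 0.1595 F(n,d,z) -0.4 -0.4 -0.6 open 0.0857
turns [-1.575  1.567] shift now-axes cm [ -7.93   3.97 -10.11]
 after turn -1.575 [-10.08   3.97   7.97] zaxis [0.993 0.119 0.006] x [ 0.119 -0.993  0.002]
 after turn 1.567 [10.08  3.97 -7.97] zaxis [-0.993 -0.119 -0.006] x [-0.119  0.993 -0.002]
```

View pics/4.png

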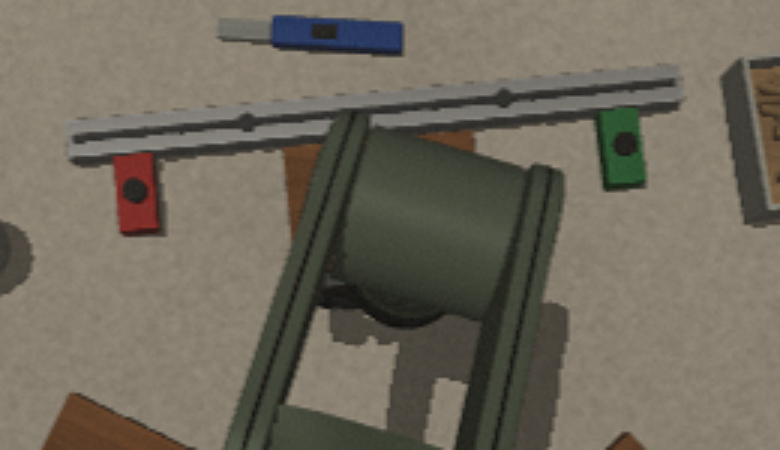

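jog_arm:
  deltas: [0, 0, 0, -0.121, 0, 0, 0, -0.121, 0, 0, 0, -0.121, 0, 0, 0, -0.121, 0, 0, 0, -0.121, 0, 0, 0, -0.121, 0, 0, 0, -0.121, 0, 0, 0, -0.121, 0, 0, 0, -0.121, 0, 0, 0, -0.121, 0, 0, 0, -0.121, 0, 0, 0, -0.121, 0, 0, 0, -0.121, -2.5, 0, 2, 0, -2.5, 0, 2, 0, -2.5, 1, 2, 0, -2.5, 1, 2, 0, 0, 2, 0, 0, 0, 0, 0, 0, 0, 0, 0, 0]
  claw: 0.5

```text
clock: 7.4
tcp_pos: [0.5659, 0.0622, 0.114]
eef_rot: [0.53, -0.471, 0.468, -0.527]
contact_force: [0.2, 0.5, -0.4]
opening: 0.0426
```

```bash
python3 - <<'E'
from h import *
a=capture("top"); b=capture("side")
to(.573,-.006,.076,n)
cv2.imwrite("pics/5.png",np.vstack([cv2.resize(a[120:220,200:460],None,fx=2.6,fy=2.6),cv2.resize(b[130:260,220:480],None,fx=2.6,fy=2.6)]))
E
```

```text
t 7.50 tcp [0.5678 0.0614 0.1164] p,s,z 0.5711 -0.0067 0.1164 F(n,d,z) -0.5 -0.4 -0.4 open 0.0428
turns [-2.000e-03  3.139e+00] shift now-axes cm [-0.07  4.04  0.2 ]
 after turn -0.002 [-0.07  4.04  0.2 ] zaxis [ 0.993  0.119 -0.002] x [ 0.119 -0.993 -0.   ]
 after turn 3.139 [ 0.07  4.04 -0.2 ] zaxis [-0.993 -0.119  0.002] x [-0.119  0.993  0.   ]
```

View pics/5.png

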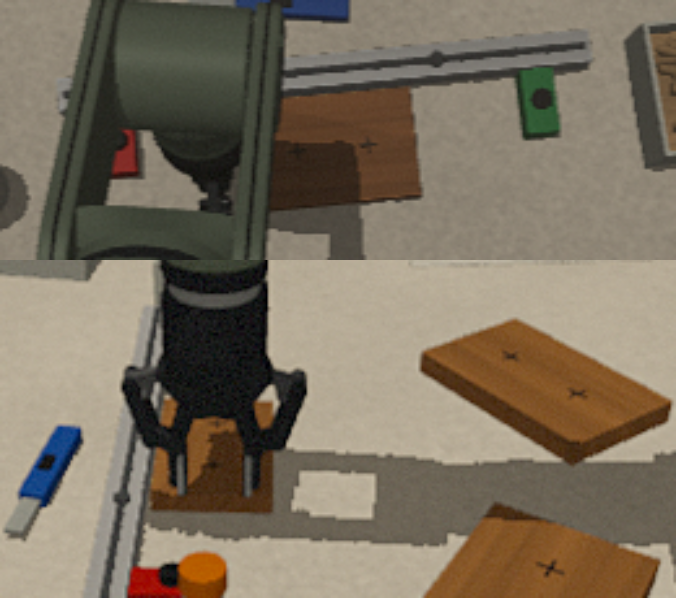

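```bash
python3 - <<'E'
from h import *
for uv,z in(((358,153.5),.018),((361.8,195.5),.018),((295,159),.018),((296,150),.018)):
    w=ray("top",[uv],z)[0]; print(uv,(w@n).round(4),(w@d).round(4))
H=hsv(cv2.imread("pics/top0.png"))
g=(H[...,0]>45)&(H[...,0]<85)&(H[...,1]>80)&(H[...,2]>60); g[:,:380]=0;g[:,430:]=0
w=ray("top",big(g)[0][:,0,:],.026); print("green p,s range",(w@n).min(),(w@n).max(),(w@d).min(),(w@d).max())
r=((H[...,0]<10)|(H[...,0]>170))&(H[...,1]>150); r[:,:230]=0;r[:,262:]=0;r[:150]=0;r[195:]=0
w=ray("top",big(r)[0][:,0,:],.026); print("red p,s range",(w@n).min(),(w@n).max(),(w@d).min(),(w@d).max())
E
```

```text
(358, 153.5) 0.6213 -0.1866
(361.8, 195.5) 0.5215 -0.1842
(295, 159) 0.6225 -0.0382
(296, 150) 0.6437 -0.0426
green p,s range 0.568726292079868 0.6267837582758732 -0.3135761858547076 -0.28372754683255813
red p,s range 0.56656755930141 0.627322712791464 0.06522213191401516 0.09412856382919321
```

jog_arm:
  deltas: [0, 2, -1.1, 0, 0, 2, 0, 0, 0, 0, 0, 0, 0.8, 0, 0, 0, 0.6, 0, 0, 0, 0.5, 0, 0, 0, 0.6, 0, 0, 0, 0.6, 0, 0, 0, 0.6, 0, 0, 0, 0.6, 0, 0, 0, 0.6, 0, 0, 0, 0.6, 0, 0, 0, 0.6, 0, 0, 0, 0.6, 0, 0, 0, 0.6, 0, 0, 0, 0.6, 0, 0, 0, 0.6, 0, 0, 0, 0.6, 0, 0, 0, 0.3, 0, 0, 0, 0, 0, 0, 0]

```text
clock: 9.17
tcp_pos: [0.5691, -0.0335, 0.0768]
eef_rot: [0.529, -0.47, 0.47, -0.528]
contact_force: [0.3, 0.3, 0.3]
opening: 0.0425
```

```bash
cat > look.py <<'E'
from h import *
import sys
a=capture("top"); b=capture("side"); st()
cv2.imwrite(f"pics/{sys.argv[1]}.png",np.vstack([cv2.resize(a[120:220,200:460],None,fx=2.6,fy=2.6),cv2.resize(b[130:260,220:480],None,fx=2.6,fy=2.6)]))
cv2.imwrite(f"pics/{sys.argv[1]}t.png",a)
E
python3 look.py 6
```

```text
t 9.27 tcp [ 0.5689 -0.0329  0.0768] p,s,z 0.5609 -0.1005 0.0768 F(n,d,z) 1.5 -0.6 -0.0 open 0.0428
```

View pics/6.png

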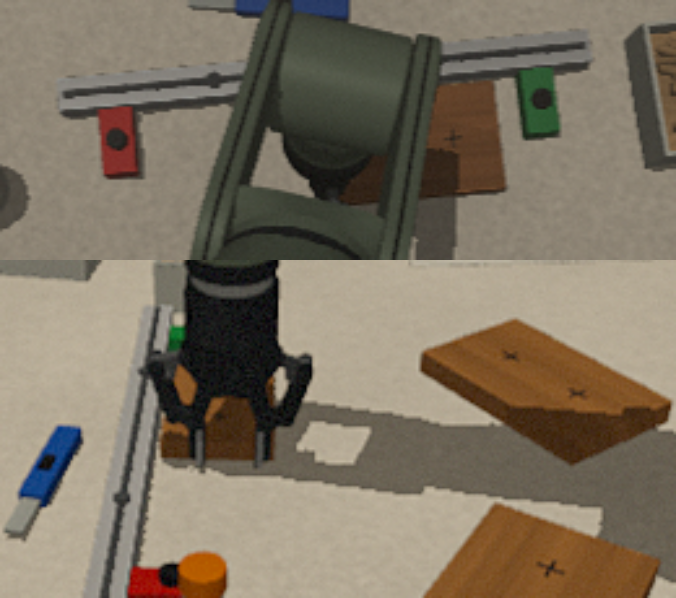

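jog_arm:
  deltas: [0.5, 0, 0, 0, 0.5, 0, 0, 0, 0.4, 0, 0, 0, 0.3, 0, 0, 0, 0.1, 0, 0, 0, 0, 0, 0, 0]

```text
clock: 9.77
tcp_pos: [0.5711, -0.0509, 0.0769]
eef_rot: [0.529, -0.47, 0.47, -0.528]
contact_force: [0.8, 0.1, -0.1]
opening: 0.0427
```

```bash
python3 look.py 7; python3 - <<'E'
from h import *
a=cv2.imread("pics/7t.png")
cv2.imwrite("pics/7c.png",cv2.resize(a[130:205,340:430],None,fx=8,fy=8,interpolation=cv2.INTER_NEAREST))
E
```

```text
t 9.87 tcp [ 0.5711 -0.0506  0.077 ] p,s,z 0.5611 -0.1184 0.077 F(n,d,z) 0.0 -0.2 -1.1 open 0.0426
```

View pics/7c.png

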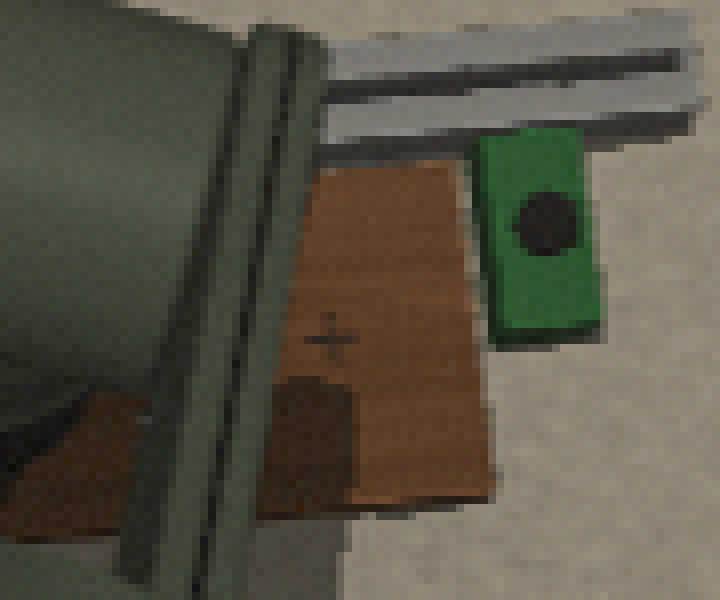

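jog_arm:
  deltas: [0.15, 0, 0, 0, 0.15, 0, 0, 0, 0.1, 0, 0, 0, 0, 0, 0, 0]

```text
clock: 10.2
tcp_pos: [0.5716, -0.0545, 0.0769]
eef_rot: [-0.529, 0.47, -0.47, 0.529]
contact_force: [0.6, -0.1, 0.6]
opening: 0.0426
```

jog_arm:
  deltas: [0.1, 0, 0, 0, 0, 0, 0, 0]

```text
clock: 10.37
tcp_pos: [0.5717, -0.0555, 0.0769]
eef_rot: [-0.529, 0.47, -0.47, 0.529]
contact_force: [1.2, 0.0, -0.4]
opening: 0.0428
```

```bash
python3 look.py 8; python3 - <<'E'
from h import *
a=cv2.imread("pics/8t.png")
cv2.imwrite("pics/8c.png",cv2.resize(a[130:205,340:430],None,fx=8,fy=8,interpolation=cv2.INTER_NEAREST))
E
```

```text
t 10.47 tcp [ 0.5717 -0.0555  0.0769] p,s,z 0.561 -0.1232 0.0769 F(n,d,z) -0.1 0.7 0.6 open 0.0427
```

View pics/8c.png

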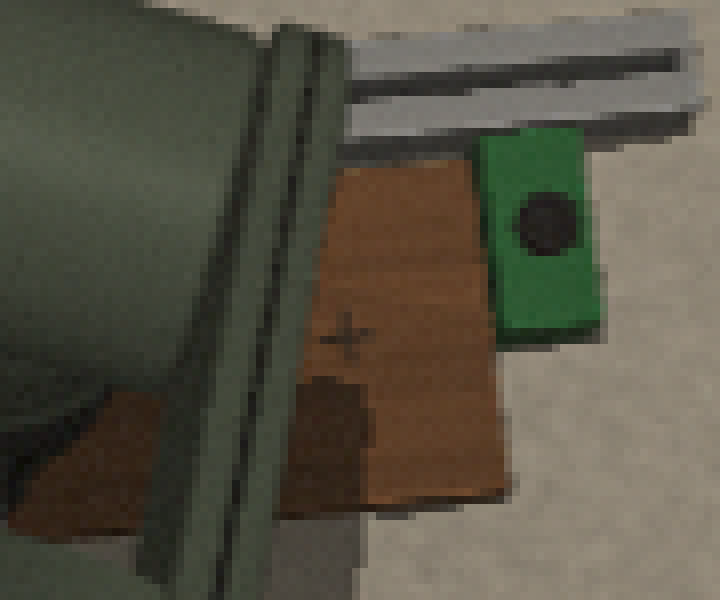

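jog_arm:
  deltas: [0.1, 0, 0, 0, 0, 0, 0, 0]

```text
clock: 10.63
tcp_pos: [0.5718, -0.0565, 0.0769]
eef_rot: [-0.529, 0.47, -0.47, 0.529]
contact_force: [-0.0, 0.9, 1.5]
opening: 0.0425
```

jog_arm:
  deltas: [0.08, 0, 0, 0, 0, 0, 0, 0]

```text
clock: 10.8
tcp_pos: [0.5718, -0.057, 0.0769]
eef_rot: [-0.529, 0.47, -0.47, 0.529]
contact_force: [0.1, 1.4, 0.6]
opening: 0.0428
```

jog_arm:
  deltas: [0.08, 0, 0, 0, 0, 0, 0, 0]

```text
clock: 10.97
tcp_pos: [0.5718, -0.0572, 0.0769]
eef_rot: [-0.528, 0.47, -0.469, 0.529]
contact_force: [-0.6, 4.6, 2.2]
opening: 0.0424
```

jog_arm:
  deltas: [0.08, 0, 0, 0, 0, 0, 0, 0]

```text
clock: 11.13
tcp_pos: [0.5718, -0.0573, 0.0769]
eef_rot: [-0.528, 0.471, -0.469, 0.529]
contact_force: [-0.5, 7.4, 3.2]
opening: 0.0423
```

Force at 7 N: seated against the green stop. Back away, rise, and go round to the long edge.

jog_arm:
  deltas: [-1, 0, 0, 0, -1.2, 0, 0, 0, 0, -3, 0, 0, 0, -3, 0, 0, 0, -2, -2, 0, 2, 0, -3, 0, 2, 0, -3, 0, 2, 0, -3, 0, 2, 0, -1, 0, 0, 0, 0, 0]

```text
clock: 11.97
tcp_pos: [0.4577, -0.1327, 0.1568]
eef_rot: [0.529, -0.47, 0.471, -0.527]
contact_force: [0.6, 0.2, 0.4]
opening: 0.0427
```

jog_arm:
  deltas: [0, 0, 0, 0.121, 0, 0, 0, 0.121, 0, 0, 0, 0.121, 0, 0, 0, 0.121, 0, 0, 0, 0.121, 0, 0, 0, 0.121, 0, 0, 0, 0.121, 0, 0, 0, 0.121, 0, 0, 0, 0.121, 0, 0, 0, 0.121, 0, 0, 0, 0.121, 0, 0, 0, 0.121, 0, 0, 0, 0.121, 0, 0, 0, 0, 0, 0, 0, 0]
  claw: 1

```text
clock: 13.22
tcp_pos: [0.46, -0.1299, 0.1569]
eef_rot: [0.042, -0.706, 0.706, -0.042]
contact_force: [0.2, 0.7, -0.0]
opening: 0.0853
```

```bash
python3 - <<'E'
from h import *
a=capture("top"); to(.48,-.208,.068,d)
cv2.imwrite("pics/9t.png",a)
cv2.imwrite("pics/9c.png",cv2.resize(a[120:220,300:430],None,fx=6,fy=6,interpolation=cv2.INTER_NEAREST))
E
```

```text
t 13.27 tcp [ 0.46   -0.13    0.1569] p,s,z 0.4412 -0.1839 0.1569 F(n,d,z) 0.1 0.1 -0.0 open 0.0854
turns [ 3.141 -0.   ] shift now-axes cm [-3.88  8.89  2.4 ]
 after turn 3.141 [ 3.88  8.89 -2.41] zaxis [-0.119  0.993 -0.   ] x [0.993 0.119 0.   ]
 after turn -0.0 [-3.88  8.89  2.41] zaxis [ 0.119 -0.993  0.   ] x [-0.993 -0.119 -0.   ]
```

View pics/9c.png

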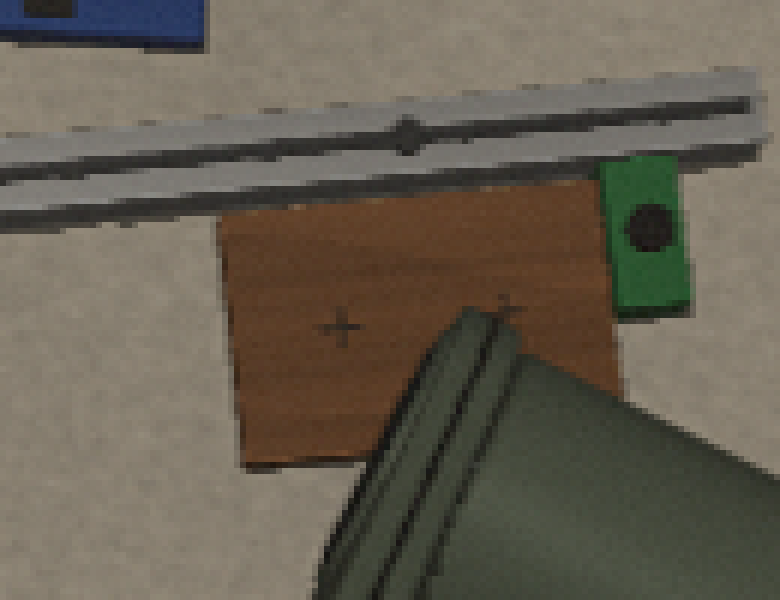

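jog_arm:
  deltas: [-1.5, 1, 1.2, 0, -1.4, 1.9, 1.2, 0, 0, 3, 0, 0, 0, 2, 0, 0, 0, 1, 0, 0, 0, 0, 0, 0, -0.7, 0, 0, 0, -0.7, 0, 0, 0, -0.7, 0, 0, 0, -0.6, 0, 0, 0, -0.5, 0, 0, 0, -0.4, 0, 0, 0, -0.3, 0, 0, 0, 0, 0, 0, 0]

```text
clock: 14.43
tcp_pos: [0.5308, -0.1465, 0.0681]
eef_rot: [0.041, -0.706, 0.706, -0.041]
contact_force: [0.0, 0.3, 0.0]
opening: 0.0853
```

```bash
python3 - <<'E'
from h import *
st()
E
```

```text
t 14.43 tcp [ 0.5308 -0.1465  0.0681] p,s,z 0.5095 -0.2087 0.0681 F(n,d,z) 0.1 0.3 0.0 open 0.0853
```

jog_arm:
  deltas: [-0.2, 0, 0, 0, -0.15, 0, 0, 0, -0.15, 0, 0, 0, 0, 0, 0, 0]

```text
clock: 14.77
tcp_pos: [0.5346, -0.1458, 0.0676]
eef_rot: [-0.041, 0.706, -0.706, 0.041]
contact_force: [-0.8, 0.2, 1.0]
opening: 0.0853
```

jog_arm:
  deltas: [-0.1, 0, 0, 0, 0, 0, 0, 0]

```text
clock: 14.93
tcp_pos: [0.5358, -0.1457, 0.0677]
eef_rot: [-0.041, 0.706, -0.706, 0.041]
contact_force: [-0.6, 0.8, -0.1]
opening: 0.0853
```

jog_arm:
  deltas: [-0.1, 0, 0, 0, 0, 0, 0, 0]

```text
clock: 15.1
tcp_pos: [0.537, -0.1457, 0.0678]
eef_rot: [0.041, -0.706, 0.706, -0.041]
contact_force: [0.1, 0.5, -0.7]
opening: 0.0857
```

jog_arm:
  deltas: [-0.1, 0, 0, 0, 0, 0, 0, 0]

```text
clock: 15.27
tcp_pos: [0.5378, -0.1457, 0.0678]
eef_rot: [0.041, -0.706, 0.706, -0.041]
contact_force: [-1.1, 0.2, 1.0]
opening: 0.0851
```

jog_arm:
  deltas: [-0.1, 0, 0, 0, 0, 0, 0, 0]

```text
clock: 15.43
tcp_pos: [0.538, -0.1456, 0.0678]
eef_rot: [-0.042, 0.706, -0.706, 0.04]
contact_force: [-4.3, -1.4, 2.9]
opening: 0.0855
```

jog_arm:
  deltas: [-0.08, 0, 0, 0, 0, 0, 0, 0]

```text
clock: 15.6
tcp_pos: [0.5382, -0.1456, 0.0678]
eef_rot: [-0.043, 0.706, -0.706, 0.04]
contact_force: [-6.5, -2.2, 4.6]
opening: 0.0852
```

jog_arm:
  deltas: [-0.1, 0, 0, 0, -0.1, 0, 0, 0, 0, 0, 0, 0, 0, 0, 0, 0]

```text
clock: 15.93
tcp_pos: [0.5385, -0.1456, 0.0676]
eef_rot: [-0.044, 0.706, -0.706, 0.038]
contact_force: [-11.9, -3.6, 7.6]
opening: 0.0853
```

```bash
python3 - <<'E'
from h import *
st(); a=capture("top");cv2.imwrite("pics/10t.png",a)
cv2.imwrite("pics/10c.png",cv2.resize(a[120:220,300:430],None,fx=6,fy=6,interpolation=cv2.INTER_NEAREST))
E
```

```text
t 15.93 tcp [ 0.5385 -0.1456  0.0676] p,s,z 0.5173 -0.2088 0.0676 F(n,d,z) -12.3 -2.1 7.6 open 0.0853
```

View pics/10c.png

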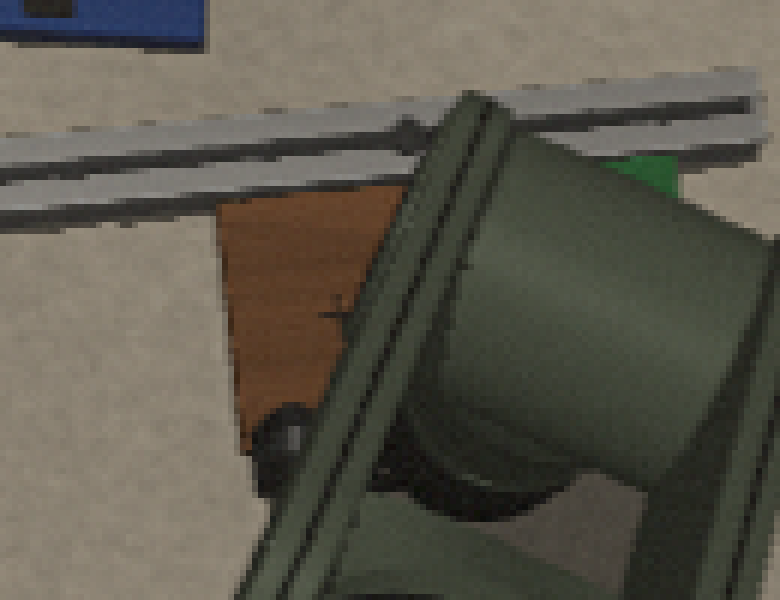

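jog_arm:
  deltas: [0.3, 0, 0, 0, 0.5, 0, 0, 0, 1, 0, 0, 0, 1.5, 0, 0, 0, 1, -2, 0, 0, 0, -4, 0, 0, 0, -4, 0, 0, 0, -4, -2, 0, 0, 0, -4, 0, 2, 0, -4, 0, 2, 0, -4, 0, 2, 0, -4, 0, 0, 0, -4, 0, 0, 0, 0, 0]

```text
clock: 17.15
tcp_pos: [0.4162, 0.058, 0.2047]
eef_rot: [-0.044, 0.707, -0.705, 0.043]
contact_force: [-0.7, 0.4, 0.0]
opening: 0.085
```

```bash
python3 - <<'E'
from h import *
st(); a=capture("top");b=capture("side");cv2.imwrite("pics/11t.png",a); board(a)
cv2.imwrite("pics/11s.png",b)
cv2.imwrite("pics/11c.png",cv2.resize(a[120:220,300:430],None,fx=6,fy=6,interpolation=cv2.INTER_NEAREST))
cv2.imwrite("pics/11sc.png",cv2.resize(b[130:250,240:400],None,fx=5,fy=5,interpolation=cv2.INTER_NEAREST))
E
```

```text
t 17.15 tcp [0.4162 0.058  0.2047] p,s,z 0.4201 0.008 0.2047 F(n,d,z) -0.7 0.4 0.0 open 0.085
board corners p,s mm [[526.9, -134.0], [526.4, -283.5], [627.0, -283.9], [627.5, -134.3]] size [100.5 149.6] centre [ 576.9 -208.9]
```

View pics/11c.png

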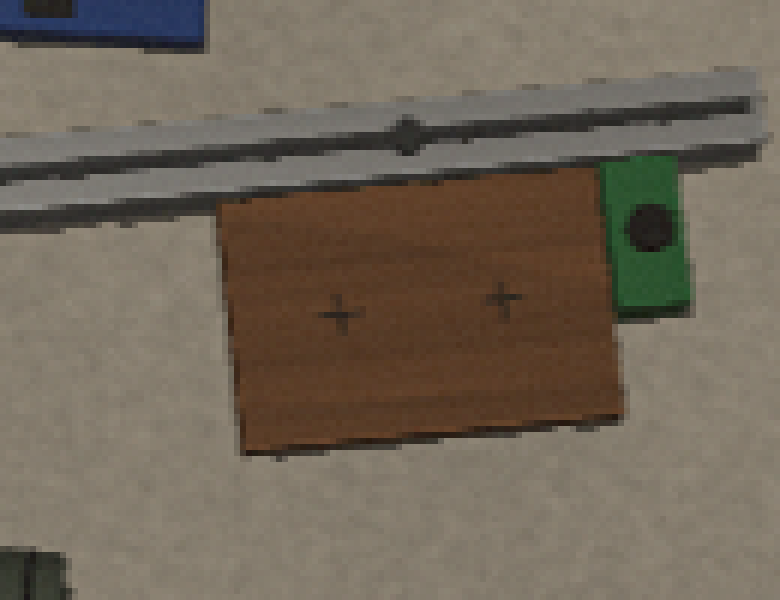

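View pics/11sc.png

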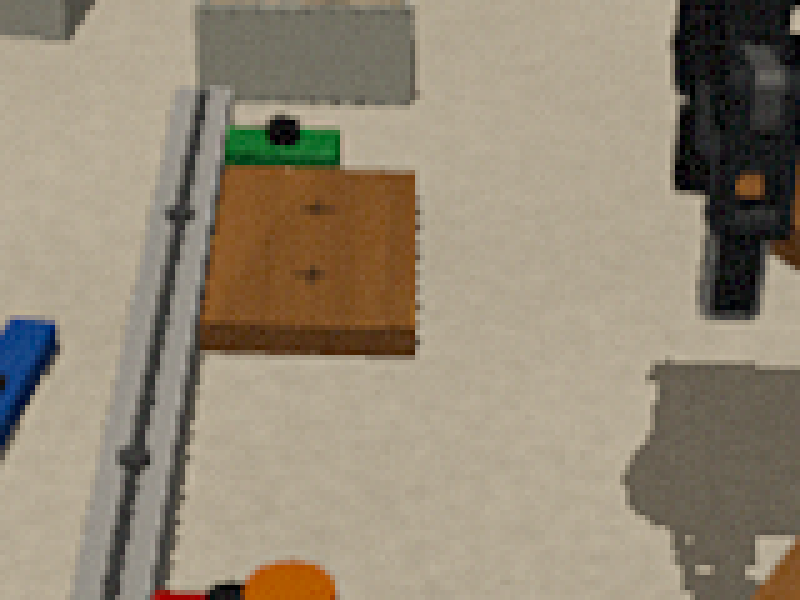

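Both views show the board flush with the fence (crop row 170–205) and the green stop (crop col 600). The far edge measures p = 627.2 mm against the fence at about 627. The end is at s = −283.7 mm and the stop at −283.7. The angle error is about 0.003 rad. Robot is clear.

```bash
python3 -c "
from rig import manip; print(manip.hand_in())"
```

```text
the job is handed in; nothing more can be done
None
```

The small drawer front (measured 99.6 × 148 mm) is flush against the fence and the green stop. I handed the job in at about 17 s of the 64 s limit.

I pushed it flat with the fingertips in three moves: up to about 4 mm from the fence, along to the green stop, then square against the fence. At each seating push the force rose (7 N at the stop, 12 N at the fence), confirming contact.

**Last checks, after backing the arm away:**
- **Fence:** the long edge is within about 1 mm of the face and about 0.003 rad from parallel. My two fits of the fence face differ by about 2 mm, which is the calibration limit.
- **Green stop:** the end measures within 1 mm of the inner side, with no gap seen in either view.
- **Bystanders:** the arm stayed clear of the bottle, knife and tub as far as I could see. I did not re-measure their positions.

No check failed; the hand-in itself gives no verdict.

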